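# Try the gearbox cover, free its catch if caught, hold it open

### The arm

A 6-joint arm with a two-finger parallel gripper is mounted at the origin on the work surface. World frame = base frame: x ahead of the robot, y to its left, z up, the work surface at z = 0. Lengths are in m, angles in degrees, forces in N, time in s.
With the tool pointing down it reaches from about 0.4 to 0.825 m from the base axis. Payload 7 kg.
Tool frame: the origin (TCP) lies midway between the tips of the shut fingers; the grasp point (between the pads) lies 19 mm behind it (ctrl.grip_point_offset is the distance from the TCP to the grasp point, in m); x points along the fingers, y is the direction in which the jaws open and shut, and the axes are right-handed (so a half turn about x gives the same grasp; the last joint's range is limited). The gripper opens to 88 mm and grips with 3 to 60 N. Pads are 19 mm wide; open, the fingers measure 130 mm over their backs; the gripper's body (78 mm by 193 mm) begins 47 mm behind the grasp point.
Start: joints at [-47.664, 20.546, 0.682, 0, -70.136, -16.507], TCP at [0.294, -0.608, 0.227] pointing down, gripper open.
Joint ranges: [-176.03, 176.03], [-82.01, 121.73], [-58.28, 71.71], [-173.87, 95.51], [-174.79, -0.11], [-173.66, 173.66]. Speed limits (degrees/s): [136.94, 136.94, 172.46, 180, 180, 180].

### API

Orientations are given as [roll, pitch, yaw] about the fixed x, y, z axes, in that order (R = Rz(yaw) Ry(pitch) Rx(roll)).
In Python, from plant import ctrl gives the robot as it stands.
- The arm moves only by the tool drive_tool, never from a script. Its argument "plan" is a list of rows, each a list of 3 entries, a list of its own where there are three numbers: the shift along the tool's x, y, z in m, then the turn, a rotation vector about the tool's x, y, z in degrees, then the opening, from 0 (shut) to 1 (fully open). In form: [[[dx, dy, dz], [wx, wy, wz], grip], ...]. A call has 1 to 20 rows; each row is the pose to reach, as a shift and turn from the pose measured when the call began, along the tool's axes at that moment; what a row does not reach only later rows make up. A row lasts 1/12 s, in which the tool goes at most 41.7 mm and 7.16 degrees, less where a joint would pass 70% of its speed; a pose out of reach is approached as far as the arm can. A call with a gripper value outside its range is refused whole. The fingers move at their own pace and stop on an object; the grip force is fixed at half the most. Time passes only in rows, so rows that repeat a pose let the fingers close. It gives the time, the measured TCP pose, the force and the opening at its end, in the units of the state.
- ctrl.get_obs(): the state, without advancing time (a new reading comes with each control period).
- ctrl.snapshot(name): name is "scene" or "top" or "wrist"; returns the picture (420x560x3 uint8, blue, green, red); there is no depth.
- ctrl.get_calibration(name): a dict with "fx", "fy", "cx", "cy" (pixels), "R" (3x3) and "t" (3): a world point X has camera coordinates R X + t. Camera axes: x right, y down, z forward; pixel columns grow to the right and rows downward; lengths in m; the calibration is good to about 2 mm. A picture is of the moment at which its call begins: read the wrist's pose just before it. get_calibration takes no time and is no camera call; for the wrist camera it gives the pose at the moment of the call.
- ctrl.close_job(): hands the job in, once; it reports no verdict.
Trained networks look in the newest picture that a camera, given by its name, has taken for a name from the list of things; names that differ only in an ending like _2 or _b are one class to them, and where a whole thing is asked for, a point or a joint stands for the part that bears it (a point fixed in the world has none). Each returns a list of dicts, best first, with "confidence" (0 to 1); they miss things now and then, are a little off and sometimes report something else, mostly with a low value. They report only what shows in the picture. A call takes as long as a camera call.
- ctrl.cut_out(camera, name): "pixels" (420x560 bool, what is visible of it) and "pixel" ([column, row] in pixels, amid what is visible of it).
- ctrl.landmark_of(camera, name): "pixel" ([column, row] in pixels: a listed point, or the origin of a listed thing).
The state is a dict: "clock": time; "joint_pos": joint angles; "qvel": joint speeds; "tau": joint torques, N m; "tool_pos": TCP position; "orientation": TCP orientation; "force": force on the tool from outside, world axes, zero at the start; "moment": the same for the moment, N m; "opening": finger opening in m.
Only numpy, scipy, OpenCV 4.12 (cv2) and the standard library are available. Lean on these libraries where they do the work, as an engineer would, in place of code of your own. Each camera call takes 0.05 s, during which the arm holds its last target. There are 200 camera calls.

### The job

Open the hinged inspection cover of the gearbox on the bench so that the gears can be inspected: first tug it upwards by its handle with the side bolt still pushed in; if it is caught, do not wrench it but slide the bolt away from the cover and lift again, and if it comes up freely just carry on lifting. Finish while still holding the cover up in the gripper, steady, about half open (roughly 45 degrees): it falls shut by itself if let go. Leave the other things on the bench where they are.

Things in the scene. Friction and masses are not known exactly. Their poses are not given: they have to be found in the camera images.
- gearbox: Grey gearbox fixed to the bench, 170 (x) by 180 (y) by 110 mm high, on a 210 by 220 mm foot flange. Origin: centre of its underside, on the bench; x points from the cover's handle to the hinge, y towards the bolt, z up. A bolt housing (50 mm wide, flat top 112 mm high) sticks out of its +y side at x -50, to y 168 mm; a shaft stub out of its -y side to y -139 mm, 58 mm high.
- cover (a joint): Opening angle of the gearbox's flat lid, rad: 0 shut, at most 1.5. Swings freely, falls shut; lifting it at the handle takes 1.5 to 3 N. If the bolt has caught it, it has about 6 mm of play at the handle (0.03 rad), then stops hard. Shut, it cannot be seen or read whether it is caught: the worn hidden keeper under it may or may not reach the bolt.
- hinge (a point): Middle of the cover's hinge line, which runs along the gearbox's y, at gearbox x 85 mm, height 112 mm. The cover reaches from here 173 mm towards the handle, is 186 mm wide and 6 mm thick (upper face 118 mm above the bench, a raised pad in its middle 121 mm).
- handle (a point): Centre of the cover's handle: a dark steel cylinder, 22 mm diameter, 36 mm long, lying along the gearbox's y on a 16 mm wide neck in front of the cover. Shut: at gearbox x -120, y 0, height 116 mm (205 mm from the hinge line, 4 mm above it), 22 mm clear of the cover's edge. Its flat ends can be pinched from above along y; it may then pivot between the fingers as the cover swings.
- bolt (a joint): Travel of the sliding bolt, m: 0 (at the start) is pushed in towards the cover, 0.024 is drawn fully out, away from the cover along the gearbox's +y. It has no spring and stays where it is left; it takes about 2 N to slide when the cover is not pulling on it. Drawn out by 0.015 or more it frees the cover always.
- knob (a point): Middle of the bolt's knob: an upright steel post, 18 mm diameter, 40 mm tall, standing on the bolt housing from height 114 to 154 mm; at the start at gearbox x -50, y 125 mm (this point at height 134 mm).
- oil_bottle_mid (a point): Bystander: middle of a white upright bottle, 56 mm diameter, 150 mm tall, on the gearbox's -y side. To be left alone.
- bearing_mid (a point): Bystander: centre of a steel bearing ring lying on the bench, 52 mm outer diameter, 16 mm high. To be left alone.
- wrench_mid (a point): Bystander: middle of a steel wrench lying on the bench, 170 mm long, farther out on the gearbox's -y side. To be left alone.

How it is judged (in metres and radians):
On the way:
1. the cover is tugged with the bolt still home: either it pulls against the bolt (more than 3 N, it is caught) or it comes up freely beyond 0.4 rad (value of joint bolt below 0.004 m and (contact force between cover and bolt above 3 N or value of joint cover above 0.4 rad)).
At the end, for the whole second after the job is handed in: The cover stands 0.6 to 1.0 rad open (45 degrees, give or take 11), is at rest (under 0.05 rad/s) and is carried by the robot's fingers, which touch it with more than 1 N while the program ends (value of joint cover between 0.6 and 1 rad and velocity of joint cover between -0.05 and 0.05 rad/s and contact force between the fingers and cover above 1 N); the arm keeps its last pose, push and grip.
It fails at once if the caught cover is wrenched against its bolt (more than 80 N at the bolt) (contact force between cover and bolt above 80 N).
It fails at once if a bystander is shifted by more than 20 mm (distance of any of oil_bottle_mid, bearing_mid, wrench_mid from where it was at the start of the episode above 0.02 m).
It also fails if it takes over 64 s, if anything falls off the work surface, if the arm or the gripper's body presses on something with over 40 N, if the wrist force passes 120 N, or if a joint passes its speed limit or range.

## Working session

There is one attempt and no reset: what is moved stays moved. The work goes in short steps, Python scripts to look and compute and a tool call to move; the robot and the scene stay as the last step left them, time stands still between calls to the robot, and variables do not carry over. Pictures are saved under pics/ and viewed, about 8 in all and at most 12, crops included, and the job is handed in when it is done.

Besides the shell and the picture viewer there is one more tool, called after "Emit:" by a JSON object that holds its "method" and its "body". drive_tool: Moves the arm, as the interface text tells. Its arguments: {"type":"object","properties":{"plan":{"type":"array","items":{"type":"array"}}},"required":["plan"]}

```bash
mkdir -p pics
cat > h.py <<'E'
import numpy as np, cv2
from plant import ctrl
from scipy.spatial.transform import Rotation as Ro
def onplane(cam,px,z):
    c=ctrl.get_calibration(cam); R=np.array(c["R"]);t=np.array(c["t"])
    d=R.T@np.array([(px[0]-c["cx"])/c["fx"],(px[1]-c["cy"])/c["fy"],1]); o=-R.T@t
    return o+d*(z-o[2])/d[2]
def proj(cam,X):
    c=ctrl.get_calibration(cam); p=np.array(c["R"])@np.array(X)+np.array(c["t"])
    return [c["fx"]*p[0]/p[2]+c["cx"],c["fy"]*p[1]/p[2]+c["cy"]]
def pose():
    o=ctrl.get_obs(); return np.array(o["tool_pos"]),Ro.from_euler("xyz",o["orientation"],degrees=True).as_matrix(),o
E
python3 - <<'E'
from h import *
H={"handle":.116,"knob":.134,"hinge":.112,"gearbox":0,"oil_bottle_mid":.075,"bearing_mid":.008,"wrench_mid":.005}
ims=[]
for cam in("scene","top"):
    ims.append(ctrl.snapshot(cam))
    for n,z in H.items():
        for r in ctrl.landmark_of(cam,n)[:2]:
            print(cam,n,np.round(r["pixel"]),round(r["confidence"],2),np.round(onplane(cam,r["pixel"],z),3))
cv2.imwrite("pics/s.png",ims[0]);cv2.imwrite("pics/t.png",ims[1])
p,R,o=pose();print(o["clock"],p,R.round(3),o["opening"],ctrl.grip_point_offset,o["force"])
E
```

```text
scene handle [310. 204.] 0.67 [0.526 0.009 0.116]
scene knob [316. 242.] 0.54 [0.593 0.13  0.134]
scene gearbox [270. 255.] 0.74 [0.641 0.009 0.   ]
scene oil_bottle_mid [207. 199.] 0.78 [ 0.716 -0.179  0.075]
scene bearing_mid [346. 277.] 0.6 [0.525 0.168 0.008]
scene wrench_mid [252. 181.] 0.58 [ 0.545 -0.253  0.005]
top handle [260. 256.] 0.64 [0.519 0.003 0.116]
top knob [197. 219.] 0.49 [0.588 0.133 0.134]
top hinge [259. 154.] 0.75 [0.735 0.01  0.112]
top hinge [257. 207.] 0.6 [0.619 0.011 0.112]
top gearbox [256. 207.] 0.56 [0.641 0.013 0.   ]
top oil_bottle_mid [347. 172.] 0.55 [ 0.709 -0.184  0.075]
top bearing_mid [183. 262.] 0.89 [0.511 0.173 0.008]
top bearing_mid [256. 153.] 0.52 [0.767 0.017 0.008]
top wrench_mid [374. 253.] 0.85 [ 0.54  -0.255  0.005]
0.8 [ 0.29405688 -0.60756542  0.22658502] [[ 0.    -0.436  0.9  ]
 [-0.     0.9    0.436]
 [-1.    -0.    -0.   ]] 0.08761046380391822 0.0188 [ 0.22699915 -0.26089217 -0.32086796]
```

View pics/t.png

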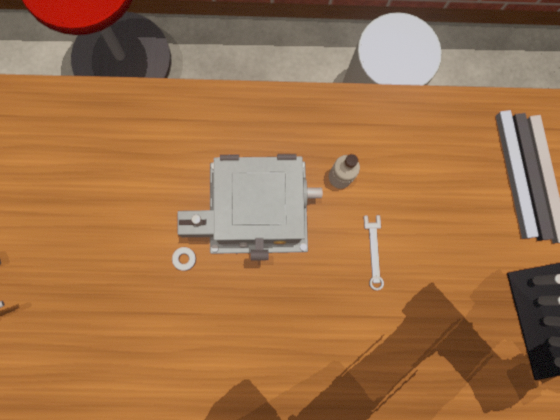

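View pics/s.png

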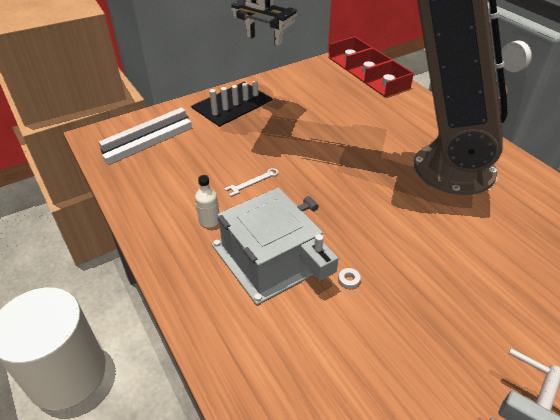

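The top view shows the gearbox nearly square to the world: handle at (260,256), knob at (196,219), hinge edge at row 157, bottle at (347,170). The scene view agrees, and the yaw is about 1° or less. Next I move above the handle with the jaws along y.

Emit:
{"method": "drive_tool", "body": {"plan": [[[0,0.453,0.473],[25.9,0,0],1],[[0,0.453,0.473],[25.9,0,0],1],[[0,0.453,0.473],[25.9,0,0],1],[[0,0.453,0.473],[25.9,0,0],1],[[0,0.453,0.473],[25.9,0,0],1],[[0,0.453,0.473],[25.9,0,0],1],[[0,0.453,0.473],[25.9,0,0],1],[[0,0.453,0.473],[25.9,0,0],1],[[0,0.453,0.473],[25.9,0,0],1],[[0,0.453,0.473],[25.9,0,0],1],[[0,0.453,0.473],[25.9,0,0],1],[[0,0.453,0.473],[25.9,0,0],1],[[0,0.453,0.473],[25.9,0,0],1],[[0,0.453,0.473],[25.9,0,0],1],[[0,0.453,0.473],[25.9,0,0],1],[[0,0.453,0.473],[25.9,0,0],1],[[0,0.453,0.473],[25.9,0,0],1],[[0,0.453,0.473],[25.9,0,0],1],[[0,0.453,0.473],[25.9,0,0],1],[[0,0.453,0.473],[25.9,0,0],1]]}}

```text
clock: 2.47
tool_pos: [0.5221, 0.0056, 0.2266]
orientation: [-136.0, 90.0, -136.1]
force: [0.4, -0.0, 0.4]
opening: 0.0875
```

Run:
```python
from h import *
p,R,o=pose()
im=ctrl.snapshot("wrist")
for n,z in {"handle":.116,"knob":.134,"hinge":.112}.items():
    for r in ctrl.landmark_of("wrist",n)[:2]: print(n,np.round(r["pixel"]),round(r["confidence"],2),np.round(onplane("wrist",r["pixel"],z),3))
for r in ctrl.cut_out("wrist","handle")[:1]: cv2.imwrite("pics/m.png",r["pixels"]*255.); print(r["pixel"],r["confidence"],onplane("wrist",r["pixel"],.118))
cv2.imwrite("pics/w1.png",im)
print(o["clock"],p,R.round(3),o["force"])
```

```text
handle [280. 206.] 0.98 [0.523 0.005 0.116]
knob [427. 284.] 0.61 [0.588 0.131 0.134]
[281.5, 272.5] 0.85 [0.58526118 0.0058349  0.118     ]
2.4667 [0.52209115 0.00557628 0.22662135] [[-0.     0.002  1.   ]
 [-0.     1.    -0.002]
 [-1.    -0.    -0.   ]] [ 0.42286242 -0.0236373   0.40954639][ WARN:0@2.654] global loadsave.cpp:1063 imwrite_ Unsupported depth image for selected encoder is fallbacked to CV_8U.
```

View pics/w1.png

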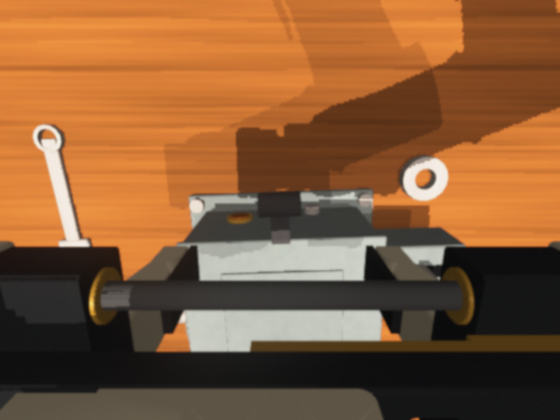

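The handle shows at (280,205), which is world (0.523, 0.005), directly below the TCP. Now I go down and pinch it.

Emit:
{"method": "drive_tool", "body": {"plan": [[[0.03,0,0.001],[0,0,0],1],[[0.06,0,0.001],[0,0,0],1],[[0.09,0,0.001],[0,0,0],1],[[0.11,0,0.001],[0,0,0],1],[[0.13,0,0.001],[0,0,0],1],[[0.13,0,0.001],[0,0,0],1],[[0.13,0,0.001],[0,0,0],0],[[0.13,0,0.001],[0,0,0],0],[[0.13,0,0.001],[0,0,0],0],[[0.13,0,0.001],[0,0,0],0],[[0.13,0,0.001],[0,0,0],0],[[0.13,0,0.001],[0,0,0],0],[[0.13,0,0.001],[0,0,0],0],[[0.13,0,0.001],[0,0,0],0],[[0.13,0,0.001],[0,0,0],0],[[0.13,0,0.001],[0,0,0],0]]}}

```text
clock: 4.05
tool_pos: [0.5233, 0.0038, 0.097]
orientation: [-94.3, 89.9, -94.4]
force: [1.3, -10.6, 0.7]
opening: 0.0356
```

Emit:
{"method": "drive_tool", "body": {"plan": [[[-0.002,0.0015,0],[0,0,0],0],[[-0.004,0.0015,0],[0,0,0],0],[[-0.006,0.0015,0],[0,0,0],0],[[-0.006,0.0015,0],[0,0,0],0]]}}

```text
clock: 4.38
tool_pos: [0.5235, 0.0038, 0.1031]
orientation: [-95.9, 89.7, -95.9]
force: [5.3, -9.8, -3.4]
opening: 0.0358
```

Emit:
{"method": "drive_tool", "body": {"plan": [[[-0.001,0,0],[0,0,0],0],[[-0.002,0,0],[0,0,0],0],[[-0.002,0,0],[0,0,0],0]]}}

```text
clock: 4.63
tool_pos: [0.5236, 0.0037, 0.105]
orientation: [-96.2, 89.7, -96.2]
force: [2.6, -3.3, -3.8]
opening: 0.0357
```

Emit:
{"method": "drive_tool", "body": {"plan": [[[-0.001,0,0],[0,0,0],0],[[-0.002,0,0],[0,0,0],0],[[-0.003,0,0],[0,0,0],0],[[-0.003,0,0],[0,0,0],0]]}}

```text
clock: 4.97
tool_pos: [0.5239, 0.0037, 0.1083]
orientation: [-91.2, 89.7, -91.2]
force: [3.7, -2.2, -4.7]
opening: 0.0354
```

Emit:
{"method": "drive_tool", "body": {"plan": [[[-0.003,0,0.0003],[0,0,0],0],[[-0.006,0,0.0006],[0,0,0],0],[[-0.009,0,0.001],[0,0,0],0],[[-0.009,0,0.001],[0,0,0],0]]}}

```text
clock: 5.3
tool_pos: [0.5249, 0.0037, 0.1179]
orientation: [-89.3, 89.7, -89.2]
force: [3.4, -2.1, -4.4]
opening: 0.036
```

Run:
```python
from h import *
p,R,o=pose()
a=ctrl.snapshot("scene"); s=a[150:320,180:400]
b=ctrl.snapshot("wrist")
cv2.imwrite("pics/c1.png",np.hstack([cv2.resize(s,(540,417),interpolation=3),cv2.resize(b[:,140:420],(250,417))])[:, :790])
print(o["clock"],p,o["force"],o["opening"],R.round(3))
```

```text
5.3 [0.52485494 0.00374946 0.11791194] [ 3.4404961  -2.05259082 -4.40436553] 0.03604662548960185 [[ 0.    -0.     1.   ]
 [-0.005  1.     0.   ]
 [-1.    -0.005  0.   ]]
```

View pics/c1.png

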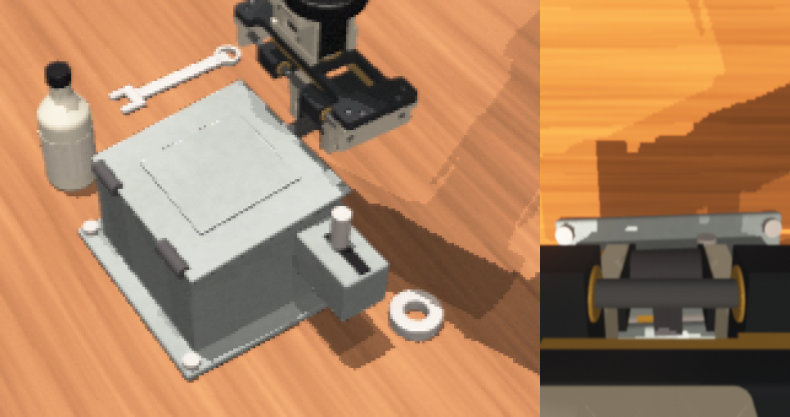

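The cover is following the gripper: the TCP is 21 mm up, past the 6 mm of play, with only about 4 N on it. In the picture the lid edge at the handle is raised and the handle sits between the fingers. The cover is free, so I carry on along the arc.

Emit:
{"method": "drive_tool", "body": {"plan": [[[-0.014,0,0.0023],[0,0,0],0],[[-0.028,0,0.0055],[0,0,0],0],[[-0.0417,0,0.0097],[0,0,0],0],[[-0.055,0,0.0148],[0,0,0],0],[[-0.068,0,0.0208],[0,0,0],0],[[-0.068,0,0.0208],[0,0,0],0],[[-0.068,0,0.0208],[0,0,0],0]]}}

```text
clock: 5.98
tool_pos: [0.5452, 0.0044, 0.1851]
orientation: [-89.8, 89.8, -89.8]
force: [0.5, 0.1, -3.3]
opening: 0.0358
```

Emit:
{"method": "drive_tool", "body": {"plan": [[[-0.0134,0,0.0075],[0,0,0],0],[[-0.0254,0.0003,0.0153],[0,0,0],0],[[-0.0368,0.0005,0.0239],[0,0,0],0],[[-0.0476,0.0008,0.0333],[0,0,0],0],[[-0.0565,0.001,0.042],[0,0,0],0],[[-0.0565,0.001,0.042],[0,0,0],0],[[-0.0565,0.001,0.042],[0,0,0],0],[[-0.0565,0.001,0.042],[0,0,0],0],[[-0.0565,0.001,0.042],[0,0,0],0],[[-0.0565,0.001,0.042],[0,0,0],0],[[-0.0565,0.001,0.042],[0,0,0],0],[[-0.0565,0.001,0.042],[0,0,0],0]]}}

```text
clock: 6.98
tool_pos: [0.5871, 0.0058, 0.2412]
orientation: [-91.7, 89.8, -91.7]
force: [1.4, 1.4, -6.7]
opening: 0.0358
```

Run:
```python
from h import *
p,R,o=pose()
s=ctrl.snapshot("scene")[120:320,170:420]; b=ctrl.snapshot("wrist")
cv2.imwrite("pics/c2.png",np.hstack([cv2.resize(s,(520,416),interpolation=3),cv2.resize(b[:,140:420],(270,416))]))
for n in("handle","knob","oil_bottle_mid","bearing_mid","wrench_mid"):
    for r in ctrl.landmark_of("scene",n)[:1]: print(n,r["pixel"],round(r["confidence"],2))
g=p-R[:,0]*ctrl.grip_point_offset
print("expected handle px",proj("scene",g), "angle",np.arctan2(g[2]-.112,.728-g[0])-4/205)
print(o["clock"],p,o["force"],o["opening"],o["qvel"])
```

```text
knob [315.2, 240.1] 0.69
oil_bottle_mid [203.6, 199.0] 0.57
bearing_mid [348.7, 277.5] 0.89
wrench_mid [318.2, 242.5] 0.4
expected handle px [np.float64(288.64108650533956), np.float64(165.3784038581929)] angle 0.7905444723511202
6.9833 [0.58714744 0.00584345 0.24117384] [ 1.42412681  1.35222885 -6.69348251] 0.03579447470567925 [-0.06135639  0.09773305  0.47503006  0.02878251 -0.11538316 -0.0433173 ]
```

View pics/c2.png

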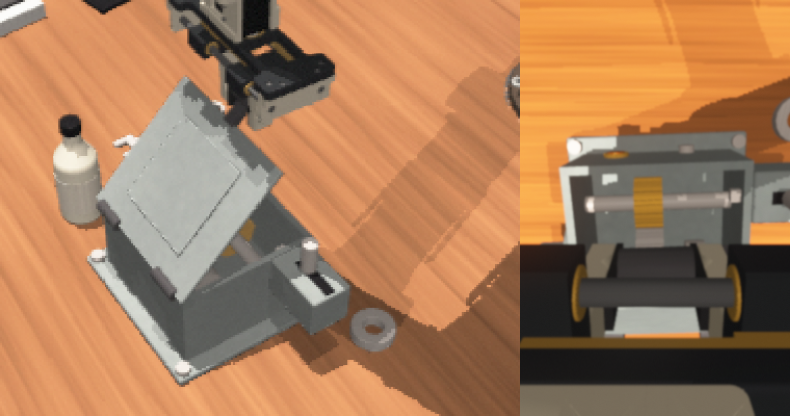

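The cover stands about half open with the gears visible, and the handle is between the fingers. The bolt is untouched and the bottle and ring are in place. I hold briefly to let it settle.

Emit:
{"method": "drive_tool", "body": {"plan": [[[0,0,0],[0,0,0],0],[[0,0,0],[0,0,0],0],[[0,0,0],[0,0,0],0],[[0,0,0],[0,0,0],0],[[0,0,0],[0,0,0],0],[[0,0,0],[0,0,0],0],[[0,0,0],[0,0,0],0],[[0,0,0],[0,0,0],0],[[0,0,0],[0,0,0],0],[[0,0,0],[0,0,0],0],[[0,0,0],[0,0,0],0],[[0,0,0],[0,0,0],0]]}}

```text
clock: 8.33
tool_pos: [0.5874, 0.0058, 0.2414]
orientation: [-88.4, 89.8, -88.4]
force: [3.5, 1.0, -6.7]
opening: 0.0356
```

Run:
```python
from h import *
p,R,o=pose(); print(o["clock"],p,o["force"],o["opening"],np.round(o["qvel"],2))
a=ctrl.snapshot("top")
for n,z in {"oil_bottle_mid":.075,"bearing_mid":.008,"wrench_mid":.005}.items():
    for r in ctrl.landmark_of("top",n)[:1]: print(n,np.round(onplane("top",r["pixel"],z),3),round(r["confidence"],2))
p2,_,o=pose(); print(p2-p,o["opening"],np.round(o["qvel"],2),o["force"])
ok=abs(o["opening"]-.036)<.002 and .23<p2[2]<.255 and np.abs(o["qvel"]).max()<2
print(ok)
if ok: ctrl.close_job()
```

```text
8.3333 [0.58738929 0.00584202 0.24139513] [ 3.46787349  0.98686696 -6.74104209] 0.03564456082294646 [ 0.02 -0.02  0.07 -0.07 -0.11  0.  ]
oil_bottle_mid [ 0.714 -0.177  0.075] 0.78
bearing_mid [0.519 0.168 0.008] 0.69
wrench_mid [ 0.538 -0.25   0.005] 0.66
[ 3.08058976e-06  3.33007380e-05 -2.20777852e-05] 0.03579267434025785 [ 0.08 -0.05 -0.08  0.04 -0.11 -0.02] [ 2.78348433  1.61650686 -5.79685634]
True
the job is handed in; nothing more can be done
```

The cover is open to about 0.79 rad (45°) and held still in the gripper, and the job is handed in at about 8.4 s; the hand-in gives no verdict.

- **Tug:** I pinched the handle by its flat ends and tugged upwards with the bolt still home. It was not caught: it rose well past the 6 mm of play at about 4 N, so I left the bolt alone and kept lifting along the hinge arc.
- **Final hold:** The finger opening was 35.8 mm on the 36 mm handle. The wrist carried about 6 N, and the joints were at rest (0.11 deg/s or less). The opening angle is worked out from the gripper position; the camera picture agreed with it.
- **Bystanders:** The bottle, bearing ring and wrench were found within about 1 cm of where they were first seen, which is within the networks' scatter.
- **Checks that failed or disagreed:** In the half-open scene picture the network did not find the handle. It also reported the wrench at the knob with low confidence (0.4). The top camera then found the wrench in its old place. An earlier wrist-camera cut-out of the handle lay about 6 cm off; I did not use it.

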